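# Put the collet block away and close the tooling case

### The arm

A 6-joint arm with a two-finger parallel gripper is mounted at the origin on the work surface. World frame = base frame: x ahead of the robot, y to its left, z up, the work surface at z = 0. Lengths are in mm, angles in rad, forces in N, time in s.
With the tool pointing down it reaches from about 300 to 775 mm from the base axis. Payload 14.6 kg.
Tool frame: the origin (TCP) lies on the centre line of the jaws, within the pads' length; the fingertips stand 19 mm ahead of it and the grasp point (between the pads) is the TCP (bot.tip_reach is the distance from the TCP to the fingertips, in mm); y points along the fingers, x is the direction in which the jaws open and shut, and the axes are right-handed (so a half turn about y gives the same grasp; the last joint's range is limited). The gripper opens to 85 mm and grips with 20 to 120 N. Pads are 22 mm wide; open, the fingers measure 114 mm over their backs; the gripper's body (76 mm by 85 mm) begins 54 mm behind the grasp point. The pads swing forward as they close: fully open they stand 13 mm farther back than shut.
Start: joints at [-1.299, 0.3, 1.521, -0, 1.321, -0.067], TCP at [182.788, -518.727, 250.281] pointing down, gripper open.
Joint ranges: [-3.03, 3.03], [-0.79, 2.21], [0.23, 2.52], [-1.04, 4.18], [0, 3.07], [-2.55, 2.55]. Speed limits (rad/s): [2.22, 2.22, 2.57, 3.14, 3.14, 3.14].

### API

Orientations are given as a unit quaternion [w, x, y, z].
In Python, from rig import bot gives the robot as it stands. Calls block until the motion is done:
- bot.move_to(position, orientation): joint-space move of the TCP to a pose.
- bot.servo_line(position, attitude=None, speed=150, until_force=None): straight line of the TCP; attitude=None keeps the orientation; speed is the mean speed in mm/s. With until_force (N) it stops when the force on the tool has changed by that much, and returns True; else False.
- bot.move_joints(angles): joint-space move.
- bot.move_gripper(opening, grip_force=None): finger opening in mm; grip_force is the grip in N (None keeps the last); returns when the fingers have stopped.
- bot.dwell(seconds).
- bot.ik(position, orientation): joint angles nearest the present ones, or None.
- bot.read_state(): the state.
- bot.read_camera(name): name is "scene" or "top"; returns a dict with "image" (480x640x3 uint8, blue, green, red), "depth" (480x640 float32, mm along the optical axis (not along the pixel's ray), 0 where there is no reading), "fovy" (degrees; the focal length in pixels is half the picture's height over the tangent of half this angle, whatever the lens; pixels are square), "cx", "cy" (the principal point, pixels), "eye" and "attitude" of the camera in the world. Camera axes: x right, y down, z forward; pixel columns grow to the right and rows downward; lengths in mm; the calibration is good to about 2 mm. A picture is of the moment at which its call begins.
A pose or a line that the arm cannot do raises bot.MotionError and nothing moves.
- bot.finish_job(): hands the job in, once; it reports no verdict.
The state is a dict: "clock": time; "joint_positions": joint angles; "qvel": joint speeds; "effort": joint torques, N m; "ee_pos": TCP position; "tool_rot": TCP orientation; "ft_force": force on the tool from outside, world axes, zero at the start; "moment": the same for the moment, N m; "grip_width": finger opening in mm.
Only numpy, scipy, OpenCV 4.12 (cv2) and the standard library are available. Lean on these libraries where they do the work, as an engineer would, in place of code of your own. Each camera call takes 0.05 s, during which the arm holds its last target.

### The job

Put the square collet block into its empty wooden nest in the open green tooling case, nose towards the hinge, lowering it gently until it lies flat on the case floor. Then close the lid fully and only after that swing the latch all the way over the lid. Leave the live centre in its nest and do not disturb the bottle, chuck key or wrench on the bench.

Things in the scene. Friction and masses are not known exactly. Their poses are not given: they have to be found in the camera images.
- block: loose steel collet block, 0.5 kg: a square body 60 long (its x) x 38 wide x 38 high, with a round dark nose of 30 mm diameter and 22 mm length on the centre of its +x end. Origin: centre of the underside of the square body; z up, x towards the nose. Its mass centre lies 3 mm from the body's middle towards the nose.
- block_mid (a point): centre of the square body of the collet block (19 mm above its underside)
- block_nose (a point): centre of the outer end face of the block's nose, 52 mm from block_mid along the block's x
- case: green sheet-steel case fixed to the bench, outside 140 (x) x 230 (y) x 54 mm high, walls 4 mm, inner floor 6 mm above its underside. Origin: centre of its underside; -x is the front with the latch (towards the robot at yaw 0), +x the back with the lid hinge. Two wooden nests on its floor: the empty one at +y, the other at y = -60 mm with the live centre in it.
- nest (a point): centre of the empty nest on the case floor, at (-18, 45, 6) mm in the case frame, axes as the case's: the block's origin belongs here, block x along case x. Four corner rails 10 mm high, 44 mm apart across y, with a 44 mm long gap for fingers at mid-length; end stop at -x and two cheeks at +x (36 mm apart, for the nose) 14 mm high, 66 mm between: 3 mm play all round. 38 mm free beside the rails.
- centre: live centre, a steel round of 26 mm diameter with a cone point, 65 mm long, about 0.2 kg, lying loose in the second nest of the case, to be left there. Origin: under its thick body, at floor level
- lid_hinge (a point): middle of the lid's hinge axis, on the back rim of the case (70 mm behind the case origin, 54 mm above the case underside). Moves with the lid: at joint 0 its axes are the case's
- lid_edge (a point): middle of the lid's free edge, on its outer face. The lid is a plate 140 mm (hinge to edge) x 230 x 6 mm, its under face in the hinge axis plane, 0.35 kg, with a small lifting tab on the free edge 75 mm to the -y side, sticking out 18 mm
- lid (a joint): lid angle in rad about the case's y axis: 0 closed flat on the rim, 1.57 upright, up to 1.95 leaning back; starts open at 1.6 to 1.8. The hinge is stiff (0.35 N m of friction): the lid stays about where it is left and can be pushed over from behind and then pressed down from above
- latch (a joint): swing latch angle in rad about the vertical: 0 clear, lying along the case front and pointing to case +y; it turns clockwise seen from above, 1.57 pointing to case +x over the closed lid; stop at 1.62. Light friction (0.04 N m), stays where it is left
- latch_pivot (a point): the latch's pivot, at (-84, 0, 68) mm in the case frame, at the height of the latch arm's top face (arm 45 mm long, 14 wide, 6 thick, its underside 2 mm above the closed lid)
- latch_peg (a point): top of the latch's upright round peg (12 mm diameter, 30 mm tall above the arm), 35 mm from the pivot along the arm. Can be pinched from above or pushed
- bottle: bystander: green glass bottle, 60 mm diameter, 190 mm tall, standing; origin under its centre
- chuck_key: bystander: steel T-shaped chuck key, about 95 x 80 x 16 mm, lying; origin under its shank
- wrench: bystander: steel wrench 170 mm long, lying; origin at its middle
Things that resemble listed ones, but are neither listed nor needed, are in the scene too. What is shaped like the block but turquoise is not meant.

How it is judged (in metres and radians):
On the way, in this order (a step that is already met when the one before it is completed fails the run):
1. the block lies flat in its nest, nose to the hinge, released, with the lid still open (z of block_mid in the frame of case below 0.0275 m and horizontal distance between block_mid and nest below 0.008 m and x of block_nose in the frame of case above 0.024 m and contact force between the fingers and block below 0.1 N and value of joint lid above 0.8 rad), for 0.2 s.
2. the lid is fully closed, the latch still clear of it (value of joint lid below 0.03 rad and value of joint latch below 0.7 rad), for 0.1 s.
3. the latch is swung over the closed lid (value of joint lid below 0.03 rad and value of joint latch above 1.35 rad), for 0.2 s.
At the end, for the whole second after the job is handed in: The block lies flat on the case floor in its nest (its centre within 8 mm of the nest centre, not more than 2.5 mm high, nose towards the hinge) and at rest, the live centre is still in its own nest, the lid is closed within 0.03 rad and the latch is turned at least 1.35 rad, over the lid (all of step 3 and z of block_mid in the frame of case below 0.0275 m and horizontal distance between block_mid and nest below 0.008 m and x of block_nose in the frame of case above 0.024 m and linear speed of block below 0.02 m/s and z of centre in the frame of case below 0.025 m and distance of centre from where it was at the start of the episode below 0.03 m); the robot touches nothing.
It fails at once if the block is dropped or rammed into the case (more than 120 N) (contact force between block and case above 120 N).
It fails at once if the bottle is tipped or shoved by more than 4 cm (angle between bottle's own z axis and vertical above 0.4 rad or distance of bottle from where it was at the start of the episode above 0.04 m).
It fails at once if the chuck key or the wrench is displaced by more than 4 cm (distance of any of chuck_key, wrench from where it was at the start of the episode above 0.04 m).
It fails at once if the live centre leaves its nest (distance of centre from where it was at the start of the episode above 0.03 m).
It also fails if it takes over 72 s, if anything falls off the work surface, if the arm or the gripper's body presses on something with over 40 N, if the wrist force passes 120 N, or if a joint passes its speed limit or range.

## Working session

There is one attempt and no reset: what is moved stays moved. The work goes in short steps, each a Python script; the robot and the scene stay as the last script left them, time stands still between calls to the robot, and variables do not carry over. Pictures are saved under pics/ and viewed, and the job is handed in when it is done.

```bash
ls; mkdir -p pics
python3 - <<'E'
from rig import bot
import cv2,numpy as np
s=bot.read_state();print(s)
for n in("scene","top"):
    c=bot.read_camera(n);cv2.imwrite(f"pics/{n}0.png",c["image"]);np.savez(f"{n}0.npz",**c)
    print(n,c["fovy"],c["cx"],c["cy"],c["eye"],c["attitude"],(c["depth"]==0).mean())
E
```

```text
pics
{'clock': 0.0, 'joint_positions': array([-1.29862068e+00,  3.00474646e-01,  1.52157156e+00, -5.55562891e-06,
        1.32072149e+00, -6.66194644e-02]), 'qvel': array([ 0.00085235, -0.00097613, -0.000757  ,  0.00104724, -0.00038548,
       -0.0004683 ]), 'effort': array([-2.89335985e-04, -5.43505669e+01, -3.61791015e+01, -1.05558952e-04,
        4.05767452e-03, -4.22423466e-05]), 'ee_pos': array([ 182.72173697, -518.53545227,  249.72339137]), 'tool_rot': array([ 0.57739831, -0.57687712,  0.40887206, -0.40822496]), 'ft_force': array([-0.2230552 , -0.43997487,  0.51301628]), 'moment': array([-0.04237394, -0.02981092,  0.00075498]), 'grip_width': 85.19415543803709}
scene 44.08436536191127 335.17144830267443 233.2713185217995 [1259.7195161  -923.14439819  922.08373054] [-0.43744005  0.83229371  0.30039986 -0.16029133] 0.026204427083333332
top 54.54531635893177 320.6129041887885 237.62834873142288 [ 417.2651201   -22.05351349 1236.27362175] [ 0.02712215 -0.69593215  0.71707035 -0.02743994] 0.0040234375
```

View pics/scene0.png

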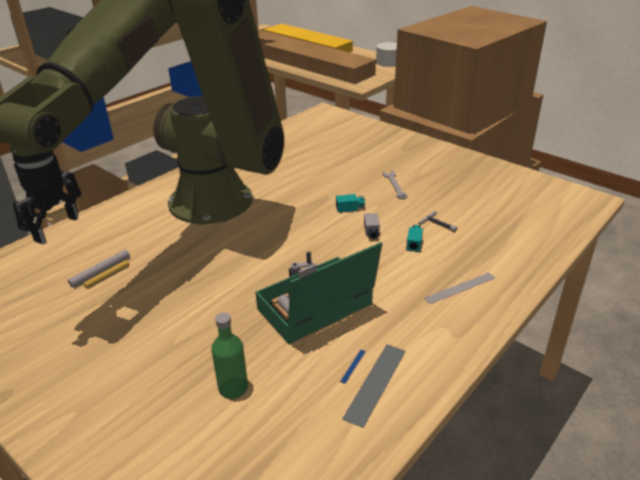

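View pics/top0.png

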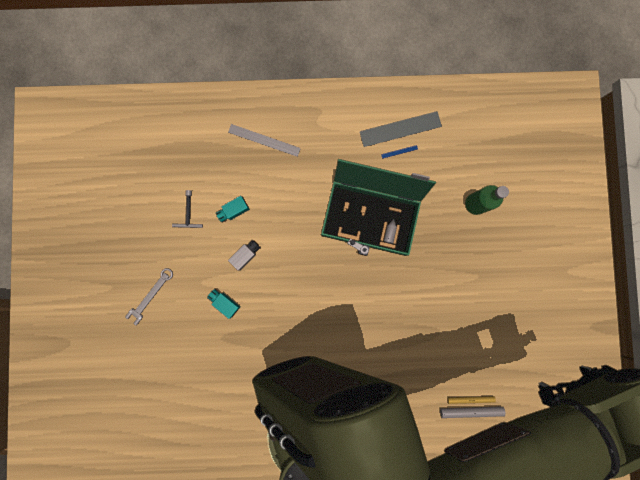

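The top view shows the grey block at about (244,255), its nose to the upper right (254,245). The case is around (372,207), with the latch peg near (360,246) and the live centre at (391,232). The turquoise decoys are at (233,208) and (223,303), and the bottle is at (485,200). Next I'll measure the poses.

```bash
cat > h.py <<'E'
import numpy as np,cv2
from scipy.spatial.transform import Rotation as R
def rot(q): return R.from_quat(np.r_[q[1:],q[0]])
def quat(r): q=r.as_quat(); return np.r_[q[3],q[:3]]
def load(f): return dict(np.load(f))
def rays(c,uv):
    uv=np.atleast_2d(uv).astype(float); f=240/np.tan(np.radians(float(c["fovy"]))/2)
    d=np.c_[(uv[:,0]-c["cx"])/f,(uv[:,1]-c["cy"])/f,np.ones(len(uv))]
    return rot(c["attitude"]).apply(d)
def onz(c,uv,z):
    d=rays(c,uv); return c["eye"]+d*((z-c["eye"][2])/d[:,2])[:,None]
def proj(c,p):
    f=240/np.tan(np.radians(float(c["fovy"]))/2)
    q=rot(c["attitude"]).inv().apply(np.atleast_2d(p)-c["eye"]); return np.c_[q[:,0]/q[:,2]*f+c["cx"],q[:,1]/q[:,2]*f+c["cy"]]
def cloud(c):
    v,u=np.mgrid[:480,:640]; d=rays(c,np.c_[u.ravel(),v.ravel()])
    return (c["eye"]+d*c["depth"].ravel()[:,None]).reshape(480,640,3)
E
python3 - <<'E'
from h import *
c=load("top0.npz");P=cloud(c);im=c["image"];np.set_printoptions(precision=1,suppress=True)
print("table z",np.median(P[330:400,20:200,2]), np.median(P[100:110,150:220,2]))
# block
Z=P[...,2]; m=np.zeros((480,640),np.uint8); m[236:275,224:266]=(Z[236:275,224:266]>10)
print("block top z",np.percentile(Z[m>0],[5,50,90,97]))
hsv=cv2.cvtColor(im,cv2.COLOR_BGR2HSV)
body=((m>0)&(hsv[...,2]>110)).astype(np.uint8); nose=((m>0)&(hsv[...,2]<90)).astype(np.uint8)
for nm,b,z in(("body",body,38),("nose",nose,30)):
    n,l,st,ce=cv2.connectedComponentsWithStats(b); k=1+np.argmax(st[1:,4]); ys,xs=np.where(l==k)
    w=onz(c,np.c_[xs,ys],z); r=cv2.minAreaRect(w[:,:2].astype(np.float32)); print(nm,st[k],ce[k],w.mean(0),r)
cr=cv2.resize(im[150:270,310:450],None,fx=5.5,fy=5,interpolation=cv2.INTER_CUBIC);cv2.imwrite("pics/case_c.png",cr)
cr=cv2.resize(im[225:280,215:275],None,fx=10,fy=10,interpolation=cv2.INTER_CUBIC);cv2.imwrite("pics/blk_c.png",cr)
s=load("scene0.npz")["image"];cv2.imwrite("pics/case_s.png",cv2.resize(s[230:350,245:395],None,fx=5,fy=5,interpolation=cv2.INTER_CUBIC))
# case green
g=((hsv[...,0]>60)&(hsv[...,0]<90)&(hsv[...,1]>90)).astype(np.uint8); g[:, :310]=0; g[:,445:]=0; g[:150]=0;g[270:]=0
rim=(g>0)&(Z>48)&(Z<60); ys,xs=np.where(rim); print("rim",len(xs),cv2.minAreaRect(P[ys,xs,:2].astype(np.float32)))
lid=(g>0)&(Z>75); q=P[lid]; print("lid",len(q),q[:,2].max())
cc=q.mean(0); n=np.linalg.svd(q-cc,full_matrices=False)[2]; print(cc,n)
E
```

```text
table z 0.49052803869631134 1.2503231249060036
block top z [22.5 37.7 41.5 43.1]
body [228 244  26  26 336] [240.6 256.7] [466.8 183.4  38. ] ((467.41259765625, 183.5762481689453), (36.62760925292969, 57.89745330810547), 43.613929748535156)
nose [240 240  21  30 120] [252.2 248.7] [487.2 154.4  30. ] ((473.85968017578125, 170.55123901367188), (33.228294372558594, 76.49565124511719), 43.604427337646484)
rim 391 ((556.505615234375, -153.62840270996094), (227.92027282714844, 142.11502075195312), 75.0008316040039)
lid 1588 1236.2736217499705
[ 635.1 -171.9  148.7] [[-0.1  0.2  1. ]
 [ 0.3  1.  -0.1]
 [-0.9  0.3 -0.2]]
```

View pics/case_c.png

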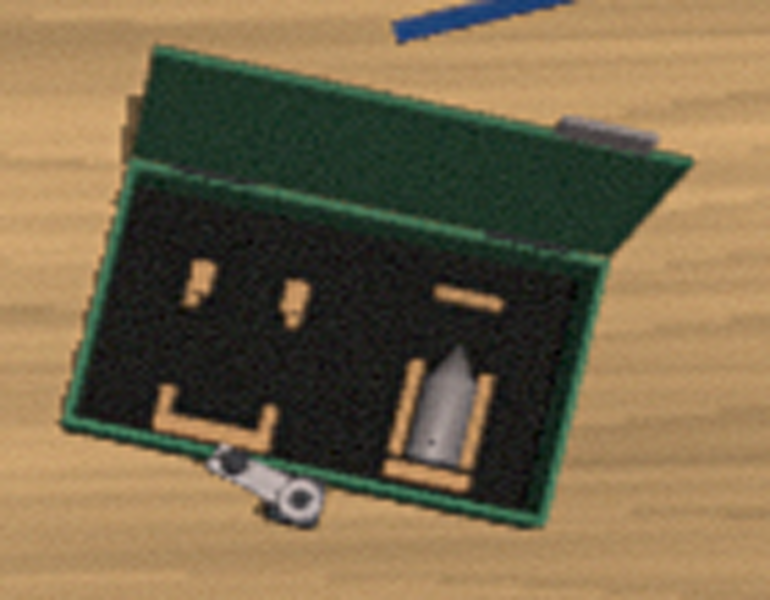

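View pics/case_s.png

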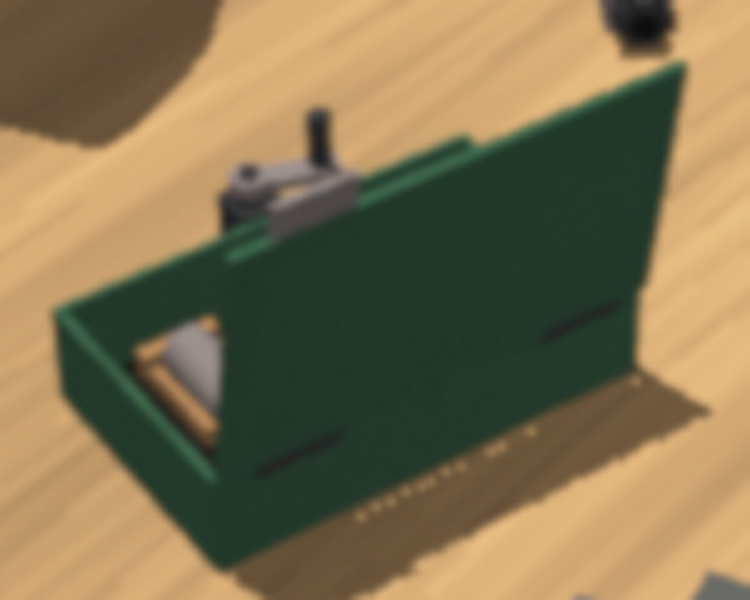

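View pics/blk_c.png

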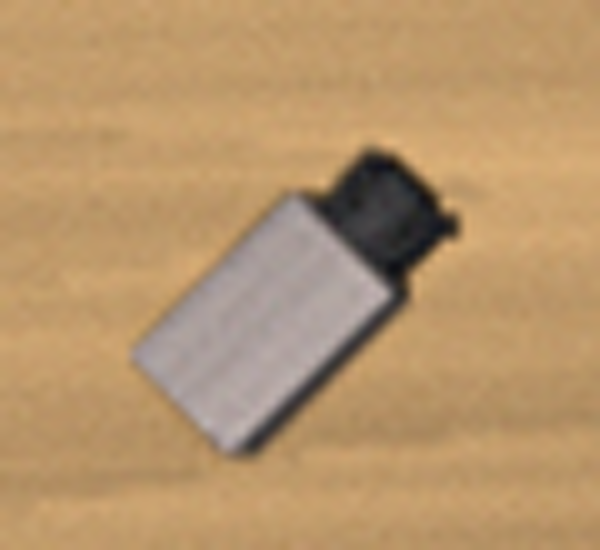

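Run:
```python
from h import *
np.set_printoptions(precision=2,suppress=True)
c=load("top0.npz");s=load("scene0.npz");P=cloud(c);im=c["image"];Z=P[...,2];hsv=cv2.cvtColor(im,cv2.COLOR_BGR2HSV)
# outer green outline at rim: corners from crop
cr=np.array([[65,425],[545,525],[608,262],[130,163]])/[5.5,5]+[310,150]
w=onz(c,cr,54);print(w); print("c",w.mean(0))
for a,b in((0,1),(3,2),(0,3),(1,2)): d=w[b]-w[a];print(np.linalg.norm(d),np.degrees(np.arctan2(d[1],d[0])))
# wood
wd=((hsv[...,0]<22)&(hsv[...,1]>70)&(hsv[...,2]>100)).astype(np.uint8);wd[:,:330]=0;wd[:,412:]=0;wd[:198]=0;wd[249:]=0
n,l,st,ce=cv2.connectedComponentsWithStats(wd)
for k in range(1,n):
    if st[k,4]>8: print(st[k],ce[k],onz(c,ce[k],18)[0][:2])
peg=onz(c,[[310+232/5.5,150+462/5]],98)[0];piv=onz(c,[[310+300/5.5,150+500/5]],70)[0];print("peg",peg,"piv",piv)
# scene rays
p=np.array([[245+318/5,230+112/5]]);print("peg scene",onz(s,p,98)); print("piv scene",onz(s,[[245+250/5,230+175/5]],74))
lid=np.zeros(Z.shape,bool);lid[158:205,325:440]=1
lid&=(hsv[...,0]>60)&(hsv[...,0]<90)&(Z>75)&(Z<230);q=P[lid];cc=np.median(q,0);n=np.linalg.svd(q-cc,full_matrices=False)[2][2];print("lid n",n,len(q),q[:,2].max(),"angle",np.pi/2+np.arcsin(abs(n[2])))
b=np.zeros(Z.shape,bool);b[180:220,460:512]=1;b&=Z>150;print("bottle",np.median(P[b],0))
```

```text
[[ 515.3   -27.22   54.  ]
 [ 457.72 -247.22   54.  ]
 [ 591.49 -282.55   54.  ]
 [ 649.49  -61.66   54.  ]]
c [ 553.5  -154.66   54.  ]
227.40660371122746 -104.66646888696829
228.3803944605206 -104.7127234040724
138.53830097335805 -14.391351344918663
138.35267781036558 -14.794227023901797
[343 202   6   9  33] [345.79 205.82] [593.62 -92.92]
[361 206   5  10  34] [363.12 210.  ] [ 581.14 -138.22]
[389 207  12   5  32] [394.53 209.09] [ 581.06 -221.1 ]
[381 222   6  19  48] [383.42 230.9 ] [ 524.26 -189.48]
[393 225   7  19  51] [396.12 233.92] [ 515.28 -222.49]
[338 227  22  14 112] [348.14 234.75] [516.87 -96.5 ]
[330 238  26  11 177] [339.25 244.41] [492.17 -72.31]
[380 242  16   6  54] [387.2  244.57] [ 487.98 -197.95]
peg [ 491.24 -100.85   98.  ] piv [ 473.04 -133.1    70.  ]
peg scene [[ 491.12 -103.62   98.  ]]
piv scene [[ 477.47 -137.21   74.  ]]
lid n [-0.95  0.26  0.15] 1831 196.76564653966102 angle 1.7256375028971576
bottle [ 589.24 -434.89  189.13]
```

```bash
cat >> h.py <<'E'
CASE=np.array([555.,-154.,0]);YAW=np.radians(-14.8)
def cw(p): return CASE+R.from_euler('z',YAW).apply(p)   # case->world
def tool(deg):
    a=np.radians(deg);x=np.array([np.cos(a),np.sin(a),0]);y=np.array([0,0,-1.]);return quat(R.from_matrix(np.c_[x,y,np.cross(x,y)]))
E
python3 - <<'E'
from h import *;from rig import bot
np.set_printoptions(precision=2,suppress=True)
c=load("top0.npz")
print("decoys",onz(c,[[217,217],[222,223],[248,208],[238,314],[210,290]],25), bot.tip_reach)
print(cw([-84,0,68]))
B=np.array([467.4,183.6,0])+4*np.array([.69,-.724,0])
for nm,p,a in(("lat0",cw([-75,34,95]),165.2),("lat0",cw([-75,34,95]),-14.8),("pick",B+[0,0,26],43.6),("pick",B+[0,0,26],-136.4),("place",cw([-14,45,32]),75.2),("place",cw([-14,45,32]),-104.8),("behind",cw([130,0,183]),75.2),("behind",cw([130,0,183]),-104.8),("p1",cw([-50,0,91]),75.2),("p1",cw([-50,0,91]),-104.8)):
    print(nm,p,a,bot.ik(p,tool(a)))
E
```

```text
decoys [[573.21 245.63  25.  ]
 [557.02 232.75  25.  ]
 [594.53 164.04  25.  ]
 [319.96 194.72  25.  ]
 [383.63 266.15  25.  ]] 19.0
[ 473.79 -132.54   68.  ]
lat0 [ 491.17 -101.97   95.  ] 165.2 None
lat0 [ 491.17 -101.97   95.  ] -14.8 [-0.28  0.39  1.8  -0.    0.95 -0.02]
pick [470.16 180.7   26.  ] 43.6 [ 0.29  0.51  1.82 -0.    0.81 -0.47]
pick [470.16 180.7   26.  ] -136.4 None
place [ 552.96 -106.92   32.  ] 75.2 [-0.26  0.6   1.65 -0.    0.89 -1.57]
place [ 552.96 -106.92   32.  ] -104.8 [-0.26  0.6   1.65 -0.    0.89  1.57]
behind [ 680.69 -187.21  183.  ] 75.2 [-0.32  0.71  1.07 -0.    1.36 -1.63]
behind [ 680.69 -187.21  183.  ] -104.8 [-0.32  0.71  1.07 -0.    1.36  1.51]
p1 [ 506.66 -141.23   91.  ] 75.2 [-0.34  0.44  1.74 -0.    0.96 -1.65]
p1 [ 506.66 -141.23   91.  ] -104.8 [-0.34  0.44  1.74 -0.    0.96  1.49]
```

Run:
```python
from h import *;from rig import bot
np.set_printoptions(precision=2,suppress=True)
p=cw([-75,34,0]);q=tool(-14.8)
bot.move_to(p+[0,0,190],q); bot.move_gripper(45,20)
print(bot.servo_line(p+[0,0,94],speed=120,until_force=8)); print(bot.read_state()["ee_pos"],bot.read_state()["ft_force"])
bot.move_gripper(5,20); s=bot.read_state();print(s["grip_width"],s["ft_force"],s["clock"])
for n in("scene","top"):
    c=bot.read_camera(n);np.savez(f"{n}1.npz",**c);cv2.imwrite(f"pics/{n}1.png",c["image"])
s=c["image"];cv2.imwrite("pics/s1.png",cv2.resize(load("scene1.npz")["image"][200:350,245:395],None,fx=4,fy=4))
```

```text
False
[ 491.56 -102.06   94.67] [ 0.06 -0.68 -0.28]
10.447771444130717 [-0.89  1.17  4.59] 3.8083
```

View pics/s1.png

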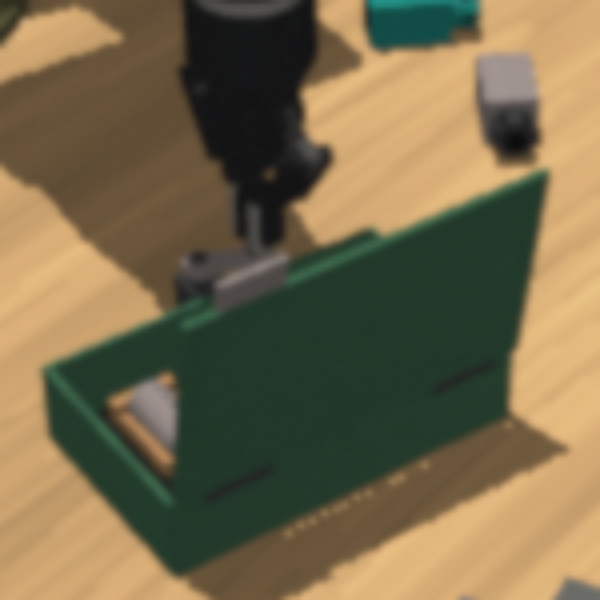

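The peg, near (255,225) in the crop, is held between the pads (10.4 mm reading). Next I'll swing the latch back clear of the lid, then pick the block.

Run:
```python
from h import *;from rig import bot
np.set_printoptions(precision=2,suppress=True)
print(bot.servo_line(cw([-83.5,35,95]),speed=40,until_force=20)); s=bot.read_state();print(s["ee_pos"],s["ft_force"])
bot.move_gripper(45); bot.servo_line(cw([-83.5,35,190]),speed=150)
B=np.array([467.4,183.6,0])+4*np.array([.69,-.724,0]); q=tool(43.6)
bot.move_to(B+[0,0,150],q); 
c=bot.read_camera("top");np.savez("top2.npz",**c);s=bot.read_camera("scene");np.savez("scene2.npz",**s)
cv2.imwrite("pics/c2.png",cv2.resize(c["image"][150:270,210:450],None,fx=3.3,fy=3.3))
cv2.imwrite("pics/s2.png",cv2.resize(s["image"][150:350,245:445],None,fx=3,fy=3))
print(bot.read_state()["clock"])
```

```text
False
[483.28 -98.34  94.89] [ 4.43  5.   -2.25]
6.675
```

View pics/c2.png

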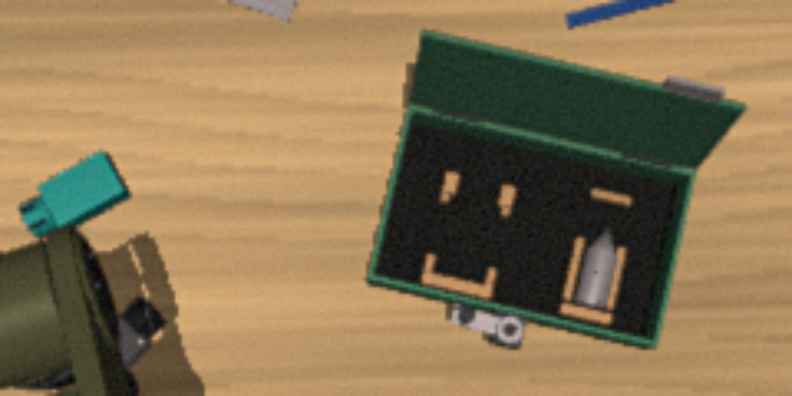

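View pics/s2.png

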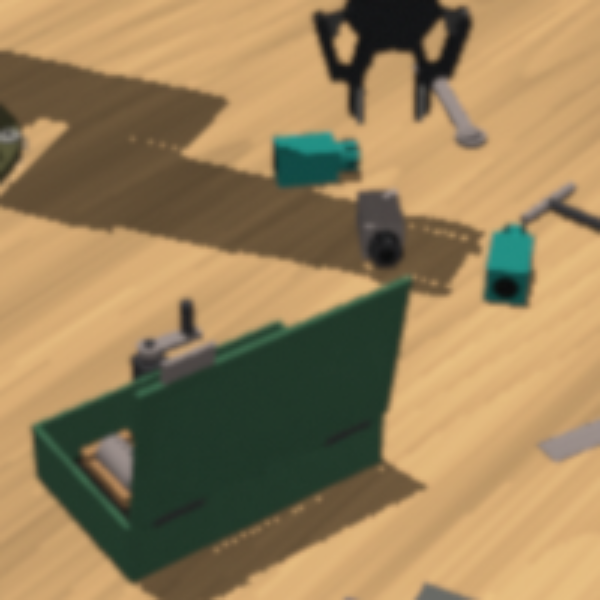

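The latch now lies along the case front, with its peg at about (463,318) and its pivot at about (511,328) in the top crop. Now the pick.

Run:
```python
from h import *;from rig import bot
np.set_printoptions(precision=2,suppress=True)
B=np.array([467.4,183.6,0])+4*np.array([.69,-.724,0]); q=tool(43.6)
bot.move_gripper(64)
print(bot.servo_line(B+[0,0,26],speed=120,until_force=8)); 
bot.move_gripper(20,60); s=bot.read_state();print(s["grip_width"],s["ft_force"],s["ee_pos"])
bot.servo_line(B+[0,0,150],speed=120); s=bot.read_state();print(s["grip_width"],s["ft_force"])
p=cw([-14,45,0]);q=tool(75.2)
bot.servo_line(B+[0,0,200],speed=150)
bot.move_to(p+[0,0,200],q)
c=bot.read_camera("top");np.savez("top3.npz",**c);s=bot.read_camera("scene");np.savez("scene3.npz",**s)
cv2.imwrite("pics/s3.png",cv2.resize(s["image"][150:350,235:435],None,fx=3,fy=3))
cv2.imwrite("pics/c3.png",cv2.resize(c["image"][150:270,310:450],None,fx=5,fy=5))
print(bot.read_state()["clock"],bot.read_state()["ee_pos"])
```

```text
False
37.312410195351816 [-2.99 -2.59  6.6 ] [470.28 180.65  26.68]
37.04405324158222 [-0.07  0.   -4.88]
11.45 [ 552.95 -105.74  199.79]
```

View pics/s3.png

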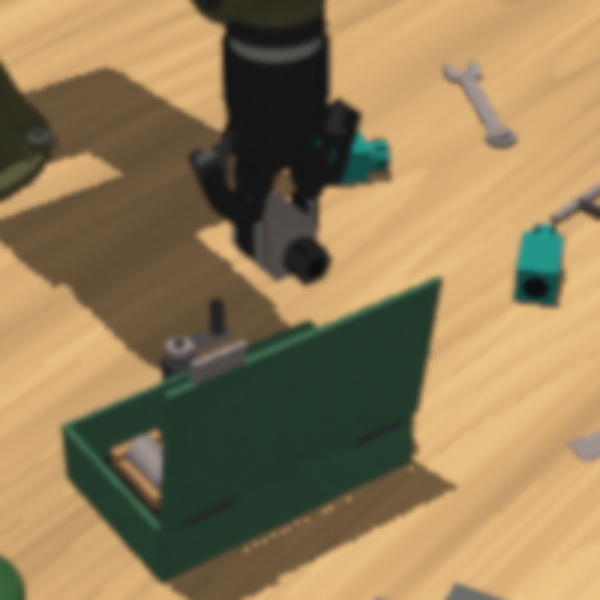

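View pics/c3.png

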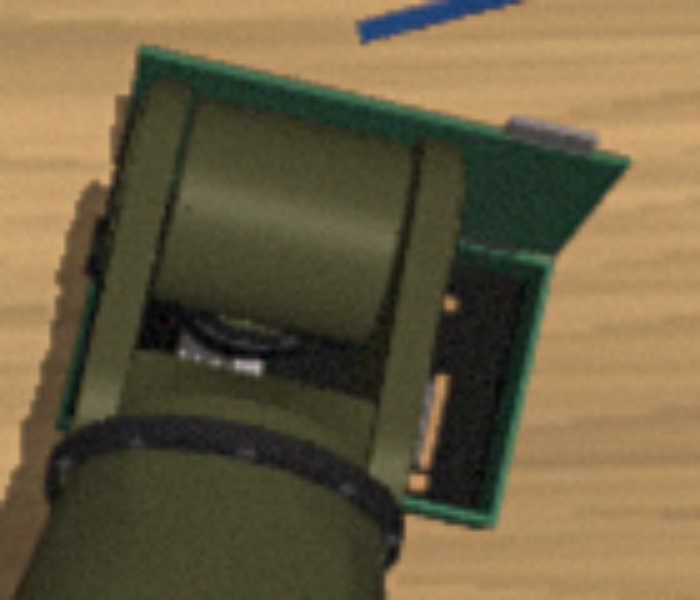

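Run:
```python
from h import *
np.set_printoptions(precision=1,suppress=True)
for n in("top3","scene3"):
    c=load(n+".npz");P=cloud(c);L=R.from_euler('z',-YAW).apply((P-CASE).reshape(-1,3))
    d=c["depth"].ravel()
    k=(d>0)&(L[:,2]>206)&(abs(L[:,1]-45)<90)&(L[:,0]>-150)&(L[:,0]<160)
    for x in range(-60,140,20):
        m=k&(L[:,0]>x)&(L[:,0]<x+20)
        if m.sum()>5: print(n,x,m.sum(),np.percentile(L[m,2],[1,5,50]))
c=load("top0.npz");im=c["image"];sc=8;o=np.array([310,150]);big=cv2.resize(im[150:245+10,310:400],None,fx=sc,fy=sc*0.7,interpolation=cv2.INTER_CUBIC)
for p,col in (([-51,23,20],(0,0,255)),([-51,67,20],(0,0,255)),([15,27,6],(255,0,0)),([15,63,6],(255,0,0)),([15,27,20],(0,255,255)),([15,63,20],(0,255,255)),([-70,115,54],(255,0,255)),([70,115,54],(255,0,255)),([-66,111,54],(255,255,0))):
    uv=(proj(c,cw(p))[0]-o+.5)*[sc,sc*.7]; cv2.drawMarker(big,tuple(int(v) for v in uv),col,cv2.MARKER_CROSS,10,1)
cv2.imwrite("pics/ov.png",big)
```

```text
top3 -60 770 [320.9 339.1 442.3]
top3 -40 938 [209.8 237.9 458. ]
top3 -20 824 [281.9 447.7 462.1]
top3 0 624 [438.1 444.6 455.8]
top3 20 54 [425.7 434.8 441. ]
scene3 -60 334 [210.4 403.7 463.1]
scene3 -40 582 [209.5 211.4 419.3]
scene3 -20 1922 [208.6 212.1 286. ]
scene3 0 2291 [208.9 251.  396.3]
scene3 20 837 [207.5 315.3 420.2]
```

View pics/ov.png

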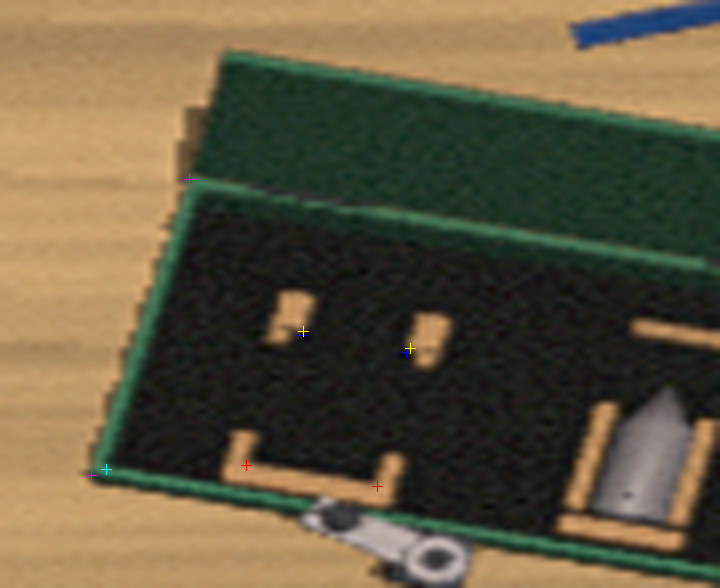

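Run:
```python
from h import *;from rig import bot
np.set_printoptions(precision=2,suppress=True)
p=cw([-14,45,0]);q=tool(75.2)
s=bot.read_state();print(p,s["ee_pos"],quat(rot(s["tool_rot"])),q)
bot.servo_line(p+[0,0,70],q,speed=100); bot.dwell(.3); s=bot.read_state();print(s["ee_pos"],s["tool_rot"],s["ft_force"])
r=bot.servo_line(p+[0,0,50],q,speed=30,until_force=5);print(r,bot.read_state()["ee_pos"],bot.read_state()["ft_force"])
if not r:
    r=bot.servo_line(p+[0,0,31.5],q,speed=15,until_force=5);s=bot.read_state();print(r,s["ee_pos"],s["ft_force"],s["clock"])
```

```text
[ 552.96 -106.92    0.  ] [ 552.95 -105.74  199.79] [ 0.56 -0.56 -0.43  0.43] [-0.56  0.56  0.43 -0.43]
[ 553.02 -106.93   70.2 ] [-0.56  0.56  0.43 -0.43] [ 0.03  0.1  -5.23]
False [ 553.03 -106.92   50.1 ] [ 0.2  -0.02 -5.24]
True [ 552.89 -106.89   32.7 ] [-0.71 -0.45  5.82] 15.075
```

Run:
```python
from h import *;from rig import bot
np.set_printoptions(precision=2,suppress=True)
p=cw([-14,45,0])
bot.move_gripper(56); s=bot.read_state();print(s["grip_width"],s["ft_force"],s["ee_pos"]); bot.dwell(.2)
print(bot.servo_line(p+[0,0,120],speed=100,until_force=10)); bot.servo_line(p+[0,0,270],speed=250)
bot.move_to(cw([130,0,290]),tool(75.2)); bot.move_gripper(0)
c=bot.read_camera("top");np.savez("top4.npz",**c);s=bot.read_camera("scene");np.savez("scene4.npz",**s)
cv2.imwrite("pics/s4.png",cv2.resize(s["image"][150:350,235:435],None,fx=3,fy=3))
cv2.imwrite("pics/c4.png",cv2.resize(c["image"][150:270,310:450],None,fx=5,fy=5))
print(bot.read_state()["clock"],bot.read_state()["ee_pos"])
```

```text
56.036187981607824 [-0.17  0.89 -0.72] [ 552.09 -106.69   31.57]
False
18.7167 [ 680.66 -187.17  290.03]
```

View pics/c4.png

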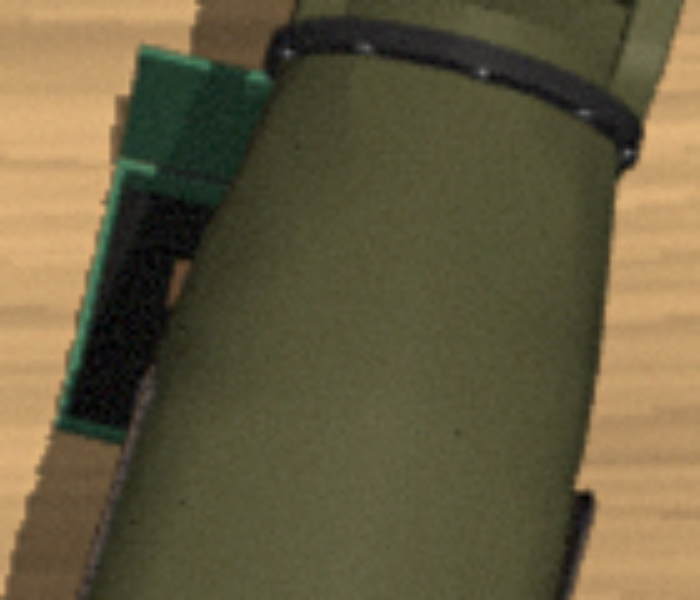

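View pics/s4.png

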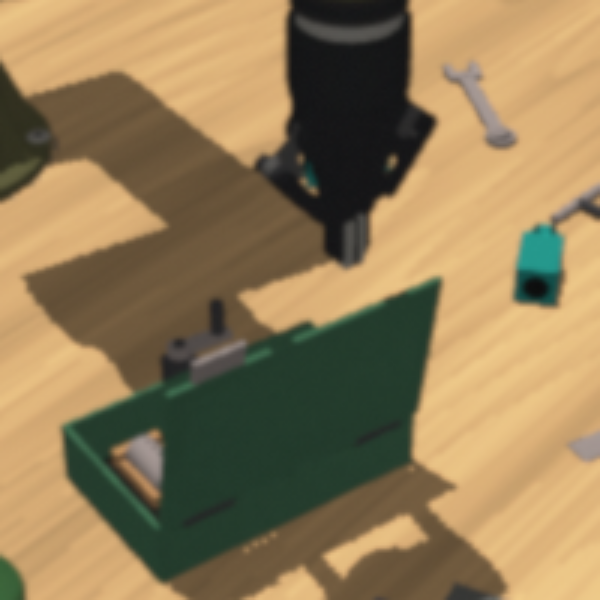

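The arm hides the nest in both views, so I'll swing it aside and check the placing before closing.

Run:
```python
from h import *;from rig import bot
np.set_printoptions(precision=2,suppress=True)
j=bot.read_state()["joint_positions"].copy();j0=j.copy();j[0]+=.65;bot.move_joints(j)
c=bot.read_camera("top");np.savez("top5.npz",**c)
bot.move_joints(j0)
big=cv2.resize(c["image"][150:255,310:440],None,fx=6,fy=5.6,interpolation=cv2.INTER_CUBIC)
for x in(-48,12):
  for y in(26,64):
    uv=(proj(c,cw([x,y,44]))[0]-[310,150]+.5)*[6,5.6];cv2.drawMarker(big,tuple(int(v) for v in uv),(0,0,255),cv2.MARKER_CROSS,10,1)
cv2.imwrite("pics/c5.png",big);print(bot.read_state()["clock"])
P=cloud(c);L=R.from_euler('z',-YAW).apply((P-CASE).reshape(-1,3));k=(abs(L[:,0]+18)<22)&(abs(L[:,1]-45)<14);print(np.percentile(L[k,2],[5,50,95]))
```

```text
22.0667
[40.28 44.53 48.22]
```

View pics/c5.png

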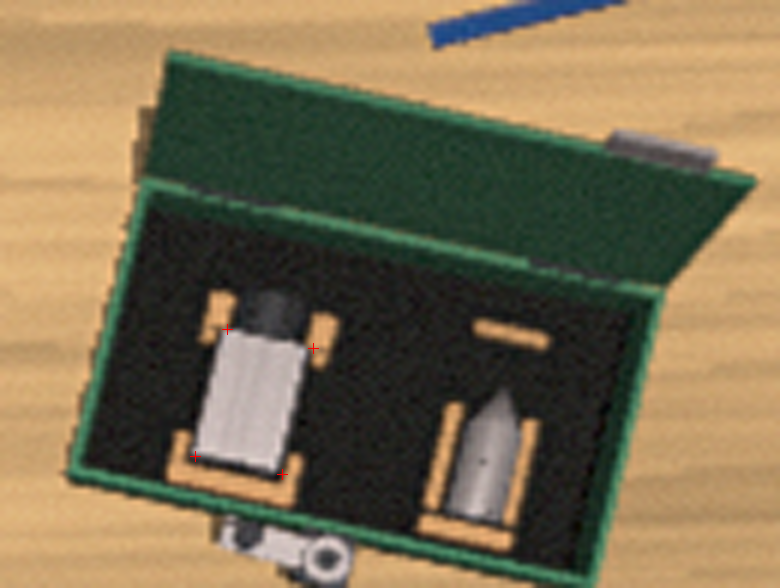

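The block lies flat between the cheeks and the stop. The model corner markers fall on its top corners, and its top is at 44.5 mm against an expected 44. Now I'll push the lid over from behind.

Run:
```python
from h import *;from rig import bot
np.set_printoptions(precision=2,suppress=True)
print(bot.servo_line(cw([130,0,183]),tool(75.2),speed=150,until_force=12))
def pos(t,r=110):
    return cw([70-r*np.cos(t)+6*np.sin(t)+11,0,54+r*np.sin(t)+6*np.cos(t)+19])
print(bot.servo_line(pos(1.55),speed=80,until_force=20),bot.read_state()["ft_force"])
for t in (1.4,1.25,1.1,.95,.8,.65,.5,.35):
    r=bot.servo_line(pos(t),speed=90,until_force=25); s=bot.read_state();print(t,r,s["ee_pos"],s["ft_force"],round(s["clock"],2))
    if r: break
c=bot.read_camera("scene");np.savez("scene6.npz",**c);cv2.imwrite("pics/s6.png",cv2.resize(c["image"][150:350,235:435],None,fx=3,fy=3))
```

```text
False
False [ 0.6  -0.24 -0.58]
1.4 False [ 621.07 -171.47  182.37] [ 0.39 -0.1   0.64] 23.98
1.25 False [ 605.51 -167.38  179.32] [-0.23 -0.31  0.17] 24.32
1.1 False [ 590.51 -163.42  173.82] [-0.02 -0.17  0.31] 24.65
0.95 False [ 576.47 -159.69  166.1 ] [0.67 0.04 0.15] 24.98
0.8 False [ 563.62 -156.29  156.22] [ 0.67  0.27 -1.08] 25.32
0.65 False [ 552.38 -153.3   144.5 ] [ 0.   -0.66 -0.38] 25.65
0.5 False [ 542.87 -150.79  131.1 ] [-0.23  0.72  0.83] 25.98
0.35 False [ 535.44 -148.84  116.4 ] [ 0.42 -0.54  1.  ] 26.32
```

View pics/s6.png

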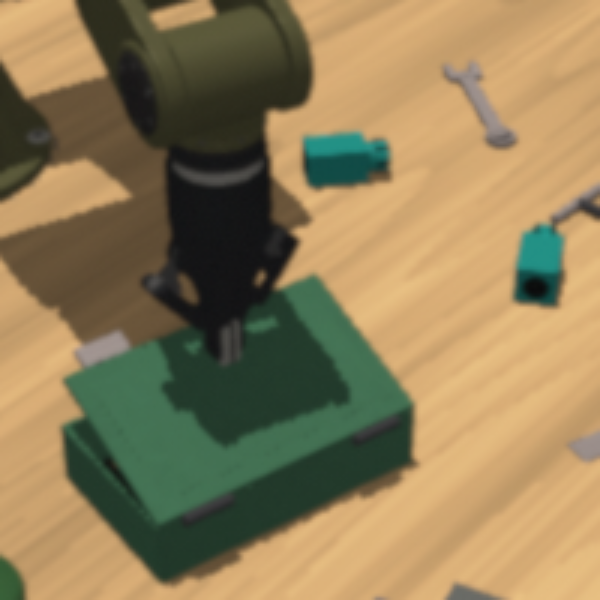

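The lid has followed to about 0.35 rad, with the fingertips at (228,355) on its face. Now I'll press it shut.

Run:
```python
from h import *;from rig import bot
np.set_printoptions(precision=2,suppress=True)
def pos(t,r=110):
    return cw([70-r*np.cos(t)+6*np.sin(t)+11,0,54+r*np.sin(t)+6*np.cos(t)+19])
for t,v in ((.2,70),(.1,50),(-.06,20)):
    r=bot.servo_line(pos(t),speed=v,until_force=15); s=bot.read_state();print(t,r,s["ee_pos"],s["ft_force"],round(s["clock"],2))
    if r: break
bot.dwell(.2);print(bot.read_state()["ee_pos"],bot.read_state()["ft_force"])
p=bot.read_state()["ee_pos"];bot.servo_line(p+[0,0,110],speed=200)
j=bot.read_state()["joint_positions"].copy();j[0]+=.5;bot.move_joints(j)
for n in("top","scene"):
    c=bot.read_camera(n);np.savez(n+"7.npz",**c)
    if n=="top": cv2.imwrite("pics/c7.png",cv2.resize(c["image"][150:270,310:450],None,fx=5,fy=5))
    else: cv2.imwrite("pics/s7.png",cv2.resize(c["image"][150:350,235:435],None,fx=3,fy=3))
print(bot.read_state()["clock"])
```

```text
0.2 False [ 529.97 -147.36  100.29] [0.47 0.42 0.82] 26.75
0.1 False [ 527.87 -146.81   89.59] [-0.03  0.36  0.31] 27.12
-0.06 True [ 527.29 -146.7    79.  ] [-3.4   2.    9.71] 27.73
[ 527.3  -146.7    79.02] [-2.06  0.99  9.65]
29.775
```

View pics/c7.png

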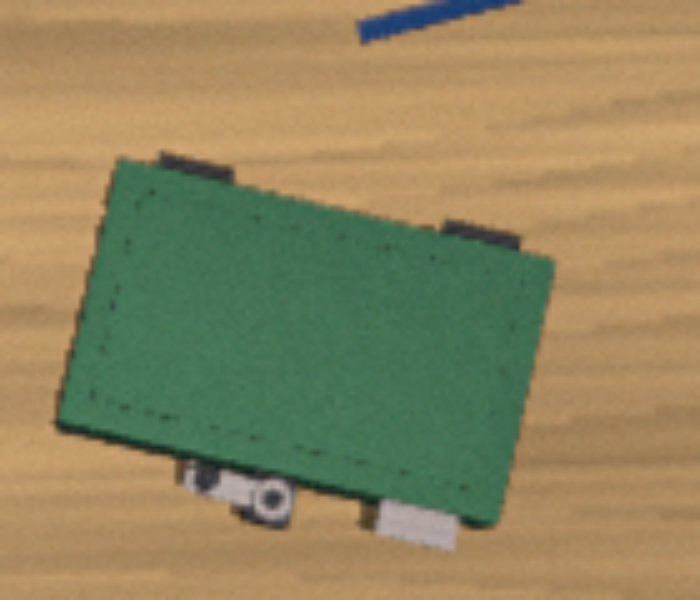

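View pics/s7.png

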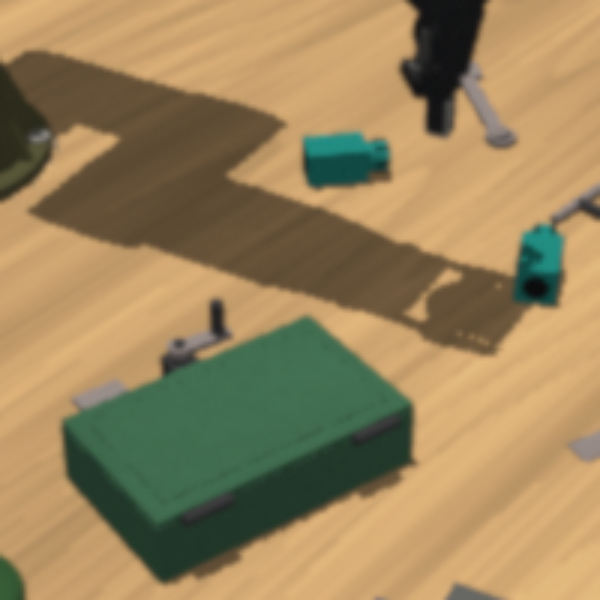

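The lid is fully shut (the fingertips pressed at z = 60.0) and the latch is still along the front, with its peg at (205,475) in the top crop. Next I'll swing the latch over by caging the peg.

Run:
```python
from h import *;from rig import bot
np.set_printoptions(precision=2,suppress=True)
def pos(a,z=94): return cw([-84+35*np.sin(a),35*np.cos(a),z])
def q(a): return tool(-14.8-np.degrees(a))
bot.move_to(pos(.02,190),q(0)); bot.move_gripper(40,20)
print(bot.servo_line(pos(.02),q(0),speed=120,until_force=8)); bot.move_gripper(15,20); s=bot.read_state();print(s["grip_width"],s["ee_pos"],s["ft_force"])
for a in np.r_[np.arange(.2,1.55,.2),1.59]:
    r=bot.servo_line(pos(a),q(a),speed=25,until_force=25); s=bot.read_state();print(round(a,2),r,s["ee_pos"],s["ft_force"],round(s["clock"],2))
    if r: break
```

```text
False
15.294017307099233 [483.48 -98.9   94.24] [-0.01 -0.72  0.13]
0.2 False [ 489.24 -101.14   93.97] [ 0.28 -0.04 -0.81] 33.41
0.4 False [ 495.11 -104.8    93.98] [ 0.08 -0.12 -0.66] 33.84
0.6 False [ 500.19 -109.57   94.  ] [-0.5  -0.67  0.98] 34.27
0.8 False [ 504.25 -115.28   94.01] [ 0.44  0.12 -0.29] 34.71
1.0 False [ 507.06 -121.68   94.01] [-0.32  0.34  0.36] 35.14
1.2 False [ 508.54 -128.52   94.01] [-0.44 -0.18  0.21] 35.58
1.4 False [ 508.64 -135.48   94.03] [-0.02 -0.69 -0.38] 36.01
1.59 False [ 507.42 -142.02   93.99] [ 0.44 -0.23  0.46] 36.42
```

Run:
```python
from h import *;from rig import bot
np.set_printoptions(precision=2,suppress=True)
bot.dwell(.2);bot.move_gripper(40);p=bot.read_state()["ee_pos"]
bot.servo_line(p+[0,0,110],speed=180)
j=bot.read_state()["joint_positions"].copy();j[0]+=.6;bot.move_joints(j)
for n in("top","scene"):
    c=bot.read_camera(n);np.savez(n+"8.npz",**c)
    if n=="top": cv2.imwrite("pics/c8.png",cv2.resize(c["image"][150:270,310:450],None,fx=5,fy=5))
    else: cv2.imwrite("pics/s8.png",c["image"])
print(bot.read_state()["clock"])
```

```text
39.0417
```

View pics/c8.png

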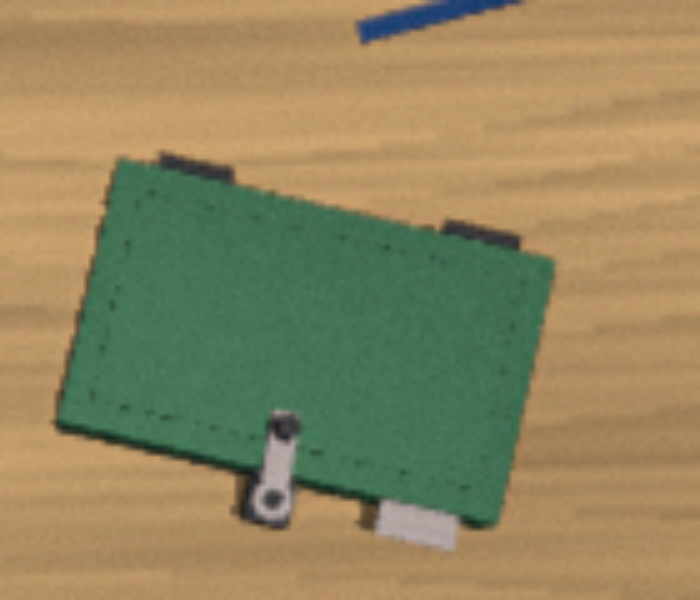

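View pics/s8.png

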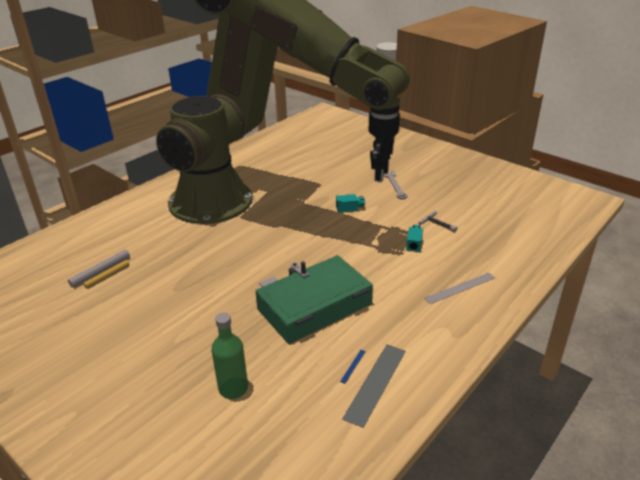

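Run:
```python
from h import *
c=load("top8.npz");Li=lambda w:R.from_euler('z',-YAW).apply(w-CASE)
peg=Li(onz(c,[[310+285/5,150+427/5]],98))[0];piv=Li(onz(c,[[310+272/5,150+499/5]],70))[0]
print(peg,piv,np.arctan2(peg[0]+84,peg[1]),np.arctan2(*(peg-piv)[:2]))
print(proj(c,cw([-49,0,98])),proj(c,cw([-84+35*np.sin(1.35),35*np.cos(1.35),98])),[310+285/5,150+427/5])
P=cloud(c);L=R.from_euler('z',-YAW).apply((P-CASE).reshape(-1,3))
for x in(-40,0,40):
    k=(abs(L[:,0]-x)<15)&(abs(L[:,1]-60)<40);print(x,np.median(L[k,2]))
```

```text
[-50.21068721   3.50135009  98.        ] [-84.16755055  -0.26781163  70.        ] 1.4675418434316756 1.460250320863923
[[368.50084647 235.24292876]] [[365.37600451 234.87421526]] [367.0, 235.4]
-40 60.977294225850066
0 61.27938347735584
40 61.1650837531356
```

The latch reads about 1.47 rad, above the 1.35 needed. The margin is thin, so I'll centre the peg once more nearer the stop by pinching it at 1.6 rad.

Run:
```python
from h import *;from rig import bot
np.set_printoptions(precision=2,suppress=True)
a=1.59;p=cw([-84+35*np.sin(a),35*np.cos(a),0]);q=tool(-14.8-np.degrees(a))
bot.move_to(p+[0,0,200],q)
r=bot.servo_line(p+[0,0,95],q,speed=100,until_force=8);print(r)
if not r:
    bot.move_gripper(8,20);s=bot.read_state();print(s["grip_width"],s["ft_force"]);bot.move_gripper(40)
bot.servo_line(p+[0,0,204],q,speed=150)
j=bot.read_state()["joint_positions"].copy();j[0]+=.6;bot.move_joints(j)
c=bot.read_camera("top");np.savez("top9.npz",**c)
cv2.imwrite("pics/c9.png",cv2.resize(c["image"][130:330,110:510],None,fx=2,fy=2))
cv2.imwrite("pics/c9z.png",cv2.resize(c["image"][150:270,310:450],None,fx=5,fy=5))
print(bot.read_state()["clock"])
```

```text
False
10.990184887539083 [-0.4   1.09  3.75]
44.3
```

View pics/c9z.png

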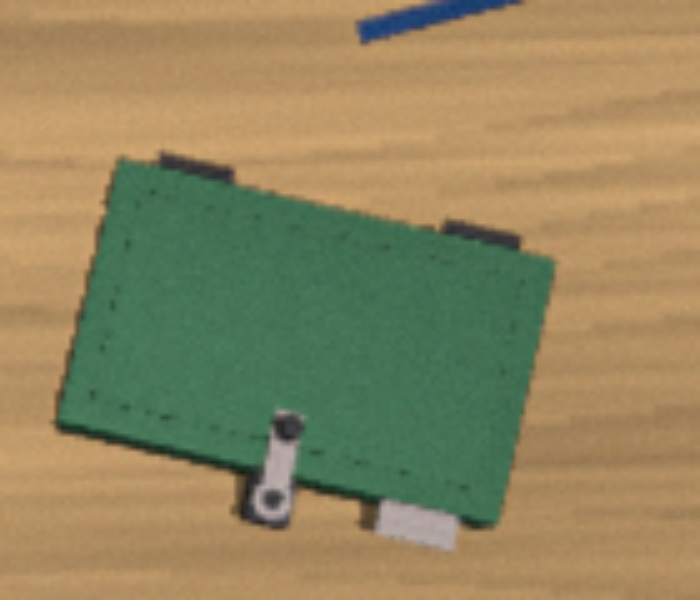

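View pics/c9.png

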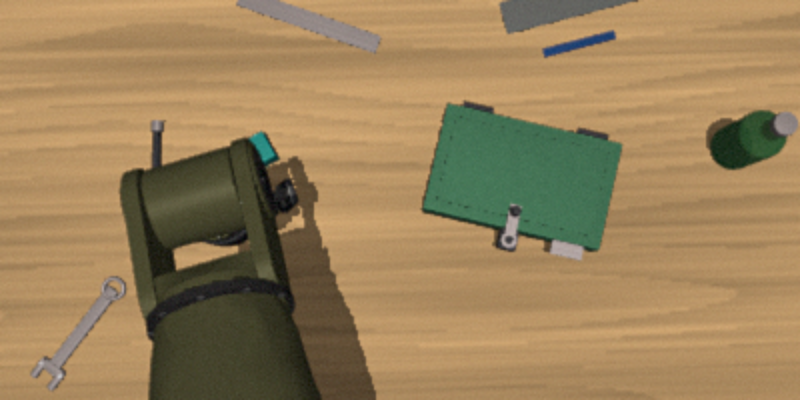

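The latch peg is at (289,427) in the zoomed crop. That is 4 crop pixels further on, about 1.53 rad. The lid is flat, nothing on the bench has moved, and the arm is clear, so I'm handing in.

Run:
```python
from rig import bot
bot.finish_job()
```

```text
the job is handed in; nothing more can be done
```

The block is in its nest, the lid is closed, the latch is over it, and I handed the job in at about 44 s of the 72 s allowed. `finish_job` gives no verdict, so the figures below are my own last checks.

**What I did**
- The latch started at about 0.26 rad, where it would have blocked the lid, so I first swung it back to about 0.
- I picked up the steel block and lowered it into its nest until it touched the floor, with the nose towards the hinge.
- I pushed the lid over from behind, pressed it shut, then swung the latch over it.

**Last checks**
- **Block:** before closing, it sat within about 1 mm of the nest centre, with its top at 44.5 mm (44 expected). I could not see it again once the lid was shut.
- **Live centre:** it looked unmoved in its nest in that same picture.
- **Lid:** the fingertips pressed it down to z = 60.0 mm, its fully closed height. The camera later read about 61 mm, evenly from edge to hinge.
- **Latch:** the first swing left it at about 1.47 rad. I pinched the peg once more nearer the stop, and it now reads about 1.53 rad (1.35 needed).
- **Bystanders:** the bottle, chuck key and wrench look undisturbed by eye; the arm partly covered the chuck key in the last picture. The gripper was clear of everything.

No check failed or disagreed.

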